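# Bench-test the cart's parking brake

### The job

The cart brake on the bench has just been repaired and needs its function test. Ratchet the brake lever over to the red-marked third notch and let go of it, so that it is seen to hold there by itself for a moment; then press the green release button and keep it down until the lever has sprung all the way back to off, and let the button come up again. Leave the lantern, jar, mug and basket as they stand.

Things in the scene. Friction and masses are not known exactly. Their poses are not given: they have to be found in the camera images.
- brake_stand: brake unit screwed to the green board, never moves: dark base plate 12 mm thick (x -110 to 230, y -125 to 165 mm) with discs, wheel, lever and a yellow button tower (56 x 56 mm, 97 high, at x 4, y 120). Origin on the board under the lever's hinge; x points from the lever's off side to its applied side (roughly away from the robot), y to the button, z up.
- brake_hinge (a point): the lever's hinge line, 95 mm above the board straight over the stand's origin, parallel to the stand's y
- red_mark (a point): red mark of the third notch, on the rim of the button-side one of two yellow discs (radius 80 mm about the hinge, at y -32 to -20 and 20 to 32 of the stand, top 175 mm above the board; both carry it). The lever swings between the discs; its shaft lines up with the red mark in the third notch. Black marks: the other notches.
- wheel_center (a point): centre of the fixed grey wheel with black tyre, 160 mm across, 36 thick, at x 135, y -75, z 95 mm of the stand; top 175 mm above the board
- brake_lever (a joint): lever angle, rad: 0 = off (leans 0.6 rad from upright to the stand's -x), grows as the handle is pushed to +x, end stop 1.36. Notches at 0.25, 0.50, 0.75 (third, leans 0.15 to +x), 1.00, 1.25. The pawl drops in within 0.05 past a notch; let go there, the lever falls back on it and stays. A spring pulls it to off, 3 to 9 N at the handle. Starts off or in notch 1 or 2; goes back only by the button.
- lever_grip (a point): centre of the lever's black T handle: round bar 26 mm thick, 78 mm long, parallel to the stand's y, 160 mm from the hinge line (225 to 255 mm above the board). The steel shaft below it is 18 mm wide in x, 10 mm in y.
- release (a joint): button travel in m: 0 = up, 0.010 = fully down. One piece with the pawl, it also dips at each click. Pressed beyond about 6 mm (5 to 9 N) it frees the lever, which springs back in under 1 s; let up early, the lever catches in a lower notch.
- button_top (a point): centre of the top of the green release button (36 mm across), 112 mm above the board when up, at x 4, y 120 mm of the stand; goes straight down
- lantern: orange battery lantern, 90 mm across, about 190 mm high with its wire handle; loose, origin under its centre
- chilli_jar: glass jar of red chillies with red lid, 72 mm across, 113 mm high; loose, origin under its centre
- mug: white enamel mug, 84 mm across and 85 mm high, handle at its +y; loose, origin under its centre
- basket: pink plastic basket 180 x 230 mm, 90 mm high, with onions and a wooden spoon that stands up to about 160 mm; loose, origin under its centre

How it is judged (in metres and radians):
On the way:
1. the lever stands by itself in the third, red-marked notch, with the robot touching nothing (value of joint brake_lever between 0.66 and 0.84 rad and velocity of joint brake_lever between -0.1 and 0.1 rad/s and contact force between each of the fingers, the arm and anything else below 0.3 N), for 0.3 s.
At the end, for the whole second after the job is handed in: After having stood by itself in the third notch (0.66 to 0.84 rad, untouched for 0.3 s), the lever is back off (below 0.06 rad) and still, the button is up (less than 2 mm down), and lantern, jar, mug and basket are upright within 30 mm of where they stood (value of joint brake_lever below 0.06 rad and value of joint release below 0.002 m and velocity of joint brake_lever between -0.1 and 0.1 rad/s and distance of each of lantern, chilli_jar, mug, basket from where it was at the start of the episode below 0.03 m and angle between each of lantern, chilli_jar, mug, basket's own z axis and vertical below 0.2 rad).
It fails at once if a bystander was knocked away or over (distance of any of lantern, chilli_jar, mug, basket from where it was at the start of the episode above 0.05 m or angle between any of lantern, chilli_jar, mug, basket's own z axis and vertical above 0.5 rad).
It also fails if it takes over 48 s, if anything falls off the work surface, if the arm or the gripper's body presses on something with over 40 N, if the wrist force passes 120 N, or if a joint passes its speed limit or range.

### The arm

A 6-joint arm with a two-finger parallel gripper is mounted at the origin on the work surface. World frame = base frame: x ahead of the robot, y to its left, z up, the work surface at z = 0. Lengths are in mm, angles in rad, forces in N, time in s.
With the tool pointing down it reaches from about 350 to 775 mm from the base axis. Payload 7.3 kg.
Tool frame: the origin (TCP) lies on the centre line of the jaws, within the pads' length; the fingertips stand 14 mm ahead of it and the grasp point (between the pads) lies 5 mm behind it; z points along the fingers, y is the line along which they close (so a half turn about z gives the same grasp; the last joint's range is limited). The gripper opens to 92 mm and grips with 3 to 60 N. Pads are 19 mm wide; open, the fingers measure 130 mm over their backs; the gripper's body (75 mm by 190 mm) begins 47 mm behind the grasp point.
Start: joints at [-1.375, 0.342, 1.524, -0, 1.275, -0.146], TCP at [175.994, -494.641, 240.741] pointing down, gripper open.
Joint ranges: [-2.53, 2.53], [-0.77, 2.02], [0.04, 2.7], [-1, 4.14], [0.28, 2.66], [-3.11, 3.11]. Speed limits (rad/s): [2.57, 2.57, 3.14, 3.14, 3.14, 3.14].

### API

Orientations are given as [roll, pitch, yaw] about the fixed x, y, z axes, in that order (R = Rz(yaw) Ry(pitch) Rx(roll)).
In Python, from plant import get_obs, capture, bot, spot_in, trace, pinpoint gives the robot as it stands.
- The arm moves only by the tool play_rows, never from a script. Its argument "rows" is a list of rows, each a list of 2 entries, a list of its own where there are three numbers: the shift along the world's x, y, z in units of 3 cm (1.0 is 3 cm), then the turn, a rotation vector about the world's x, y, z in units of 8 degrees (1.0 is 8 degrees). A call has 1 to 12 rows; each row shifts and turns the commanded pose from where the row before left it; what a row does not reach is not made up. A row lasts 1/8 s, in which the tool goes at most 62.5 mm and 10.7 degrees, less where a joint would pass 70% of its speed; a pose out of reach is approached as far as the arm can. A call with a number of a shift or a turn outside -1 to 1 is refused whole. A call with a gripper value outside its range is refused whole. "hand" is the opening, from -1 (shut) to 1 (fully open), set as the call begins (left out, the last holds). The fingers move at their own pace and stop on an object; the grip force is fixed at half the most. Time passes only in rows, so rows that do not move let the fingers close. It gives the time, the measured TCP pose, the force, the opening and the grip force at its end, in the units of the state.
- get_obs(): the state, without advancing time (a new reading comes with each control period).
- capture(name): name is "side" or "top" or "wrist"; returns a dict with "frame" (400x640x3 uint8, red, green, blue), "fov_y" (degrees; the focal length in pixels is half the picture's height over the tangent of half this angle, whatever the lens; pixels are square), "cx", "cy" (the principal point, pixels), "rvec" (rotation vector, rad) and "tvec" (3), from world to camera coordinates, as OpenCV has them; the wrist camera has in their place "hand_eye" (4x4, takes a point from camera to tool coordinates, whose origin is the TCP and whose axes are the flange's). Camera axes: x right, y down, z forward; pixel columns grow to the right and rows downward; lengths in mm; the calibration is good to about 2 mm. A picture is of the moment at which its call begins: read the wrist's pose just before it. There is no depth.
- bot.close_job(): hands the job in; it is judged then, once.
Trained networks look in the newest picture that a camera, given by its name, has taken for a name from the list of things; names that differ only in an ending like _2 or _b are one class to them, and where a whole thing is asked for, a point or a joint stands for the part that bears it (a point fixed in the world has none). Each returns a list of dicts, best first, with "p" (0 to 1); they miss things now and then, are a little off and sometimes report something else, mostly with a low value. They report only what shows in the picture. A call takes as long as a camera call.
- spot_in(query, camera): "at" ([row, column] in pixels, amid what is visible of it).
- trace(query, camera): "mask" (400x640 bool, what is visible of it) and "at" ([row, column] in pixels, amid what is visible of it).
- pinpoint(query, camera): "at" ([row, column] in pixels: a listed point, or the origin of a listed thing).
The state is a dict: "time": time; "joint_positions": joint angles; "dq": joint speeds; "tau": joint torques, N m; "tool_pos": TCP position; "tcp_rot": TCP orientation; "contact_force": force on the tool from outside, world axes, zero at the start; "moment": the same for the moment, N m; "grip_width": finger opening in mm; "finger_force": force on a finger pad.
Only numpy, scipy, OpenCV 4.12 (cv2) and the standard library are available. Lean on these libraries where they do the work, as an engineer would, in place of code of your own. Each camera call takes 0.05 s, during which the arm holds its last target. There are 200 camera calls.

## Working session

There is one attempt and no reset: what is moved stays moved. The work goes in short steps, Python scripts to look and compute and a tool call to move; the robot and the scene stay as the last step left them, time stands still between calls to the robot, and variables do not carry over. Pictures are saved under pics/ and viewed, at most 10 in all, crops included, and the job is handed in when it is done.

Besides the shell and the picture viewer there is one more tool, called in YAML: its name, and indented under it one key for each argument. play_rows: Moves the arm, as the interface text tells. Shifts and turns lie within -1 to 1; 1 stands for 3 cm of shift or 8 degrees of turn. Its arguments: {"type":"object","properties":{"rows":{"type":"array"},"hand":{"type":"number"}},"required":["rows"]}

```bash
mkdir -p pics; cat > h.py <<'E'
from plant import *
import numpy as np, cv2
def cam(n):
    c=capture(n); h=c["frame"].shape[0]
    f=h/2/np.tan(np.radians(c["fov_y"])/2)
    K=np.array([[f,0,c["cx"]],[0,f,c["cy"]],[0,0,1]])
    return c,K
def P(c,K):
    R=cv2.Rodrigues(np.array(c["rvec"],float))[0]
    return K@np.c_[R,np.array(c["tvec"],float).ravel()]
def tri(Pa,a,Pb,b):
    X=cv2.triangulatePoints(Pa,Pb,np.array(a[::-1],float).reshape(2,1),np.array(b[::-1],float).reshape(2,1)); return (X[:3]/X[3]).ravel()
def onz(c,K,at,z):
    M=P(c,K); H=np.c_[M[:,:2],M[:,2]*z+M[:,3]]
    v=np.linalg.solve(H,[at[1],at[0],1]); return v[:2]/v[2]
E
python3 - <<'E'
from h import *
o=get_obs(); print({k:np.round(v,3).tolist() for k,v in o.items()})
D={}
for n in("side","top"):
    D[n]=cam(n); cv2.imwrite(f"pics/{n}0.png",D[n][0]["frame"][:,:,::-1])
    print(n,D[n][1].round(1).tolist(),D[n][0]["rvec"],D[n][0]["tvec"])
for q in("brake_stand","brake_hinge","red_mark","wheel_center","lever_grip","button_top","lantern","chilli_jar","mug","basket"):
    r={n:pinpoint(q,n)[:2] for n in D}
    print(q,{n:[(np.round(x["at"],1).tolist(),round(x["p"],2)) for x in r[n]] for n in r})
    if r["side"] and r["top"]: print("   ",tri(P(*D["side"]),r["side"][0]["at"],P(*D["top"]),r["top"][0]["at"]).round(1))
E
```

```text
{'time': 0.0, 'joint_positions': [-1.375, 0.343, 1.525, -0.0, 1.275, -0.146], 'dq': [-0.0, 0.001, -0.001, -0.0, 0.001, -0.001], 'tau': [0.001, -43.124, -24.421, 0.072, 0.056, -0.0], 'tool_pos': [175.901, -494.246, 240.036], 'tcp_rot': [-3.14, -0.0, 0.342], 'contact_force': [0.563, 0.038, -0.379], 'moment': [-0.015, 0.001, 0.005], 'finger_force': 0.0, 'grip_width': 91.725}
side [[480.5, 0.0, 314.7], [0.0, 480.5, 194.2], [0.0, 0.0, 1.0]] [ 0.66133322 -2.70424686  1.00765787] [ 522.26044751  285.14968201 1605.30576037]
top [[403.9, 0.0, 318.6], [0.0, 403.9, 193.7], [0.0, 0.0, 1.0]] [ 2.15301285 -2.16023344  0.12903667] [  16.85143027  574.88533884 1443.32454158]
brake_stand {'side': [([218.2, 326.0], 0.6)], 'top': [([199.6, 326.4], 0.66)]}
    [554.1 -15.7  -7.7]
brake_hinge {'side': [([150.2, 397.1], 0.58)], 'top': [([198.0, 324.3], 0.87)]}
    [404.3   3.4 491.9]
red_mark {'side': [([191.7, 315.7], 0.98)], 'top': [([192.6, 314.8], 0.87)]}
    [565.2  28.4 179.6]
wheel_center {'side': [([177.8, 299.5], 0.74)], 'top': [([158.0, 342.4], 0.85), ([198.0, 327.2], 0.52)]}
    [692.9 -71.4  92.5]
lever_grip {'side': [([173.8, 327.5], 0.72), ([176.6, 299.9], 0.47)], 'top': [([199.3, 325.8], 0.67), ([192.6, 316.7], 0.48)]}
    [536.9  -6.1 248.8]
button_top {'side': [], 'top': [([197.8, 288.3], 0.44), ([229.5, 447.2], 0.18)]}
lantern {'side': [([302.8, 237.8], 0.68)], 'top': [([176.2, 208.3], 0.96)]}
    [646.6 430.8  -1.1]
chilli_jar {'side': [], 'top': [([251.1, 203.9], 0.56)]}
mug {'side': [([153.1, 400.1], 0.92)], 'top': [([232.4, 449.5], 0.87), ([200.1, 325.1], 0.44)]}
    [ 433.3 -473.5  -12.9]
basket {'side': [([145.4, 350.6], 0.93)], 'top': [([176.1, 432.1], 0.63)]}
    [ 640.9 -417.    -9. ]
```

```bash
python3 - <<'E'
import cv2
a=cv2.imread("pics/side0.png")[100:300,200:440]; b=cv2.imread("pics/top0.png")[100:280,200:440]
cv2.imwrite("pics/sc.png",cv2.resize(a,None,fx=3,fy=3,interpolation=2)[:600]); cv2.imwrite("pics/tc.png",cv2.resize(b,None,fx=3,fy=3,interpolation=2))
E
```

```text
(no output)
```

View pics/sc.png

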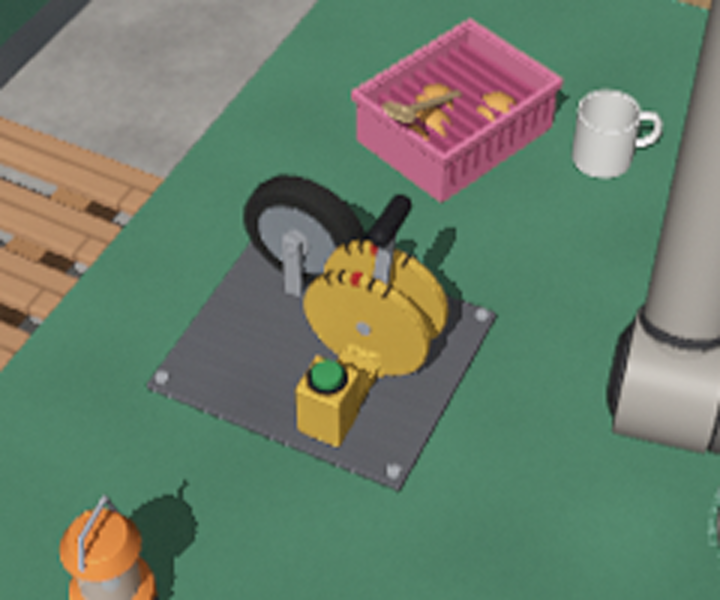

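View pics/tc.png

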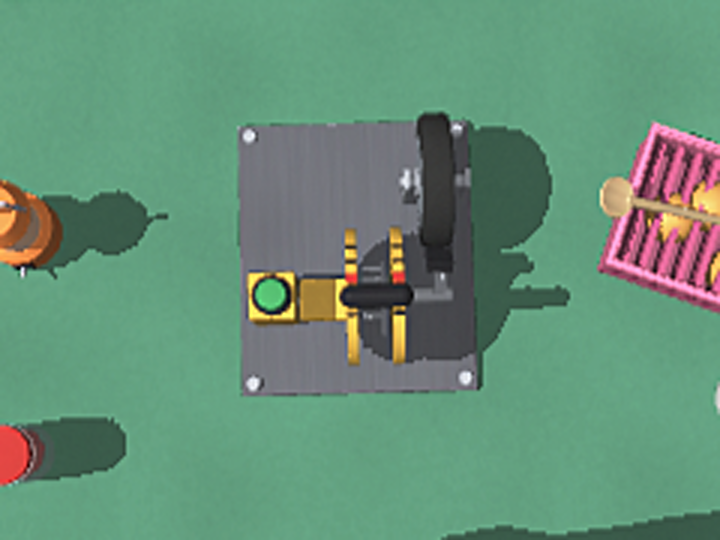

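The side view shows the lever at crop (390,220), close to the red mark, and the button clear at (327,375). In the top view the button is at (270,295), the handle at (376,295), and plate corners are at about (240,125) and (243,395). The bystanders are far away. Next I fit the stand pose and the lever angle.

```bash
python3 - <<'E'
from h import *
from scipy.optimize import least_squares
T=cam("top");S=cam("side");PT=P(*T);PS=P(*S)
t=lambda x,y:(200+x/3,100+y/3)
# obs: (P, pixel(u,v), stand point)
ob=[(PT,t(240,125),(230,165,12)),(PT,t(243,395),(-110,165,12)),(PT,t(481,391),(-110,-125,12)),
    (PT,t(270,295),(4,120,112)),(PS,t(327,375),(4,120,112)),(PS,t(150,388),(230,165,12)),(PS,t(400,488),(-110,165,12)),(PS,t(495,315),(-110,-125,12))]
# red mark, at 0.15 rad past upright, y 26
rm=(80*np.sin(.15),26,95+80*np.cos(.15))
for n,M in(("top",PT),("side",PS)):
    r=pinpoint("red_mark",n)[0]["at"]; ob.append((M,(r[1],r[0]),rm))
def w(p,s):
    c,q=np.cos(p[2]),np.sin(p[2]); return np.array([p[0]+c*s[0]-q*s[1],p[1]+q*s[0]+c*s[1],s[2]+p[3]])
def pr(M,X): v=M@np.r_[X,1]; return v[:2]/v[2]
res=lambda p:np.concatenate([pr(M,w(p,s))-u for M,u,s in ob])
f=least_squares(res,[550,0,0,0],loss="soft_l1",x_scale=[10,10,.1,10]); p=f.x
print(p.round(4)); print(res(p).reshape(-1,2).round(1).tolist())
# lever: grip pixel candidates
def g(a): l=a-.6; return (160*np.sin(l),0,95+160*np.cos(l))
ts=pinpoint("lever_grip","top");ss=pinpoint("lever_grip","side")
print([ (x["at"],x["p"]) for x in ts+ss])
for a in(0,.25,.5): print(a,w(p,g(a)).round(1),pr(PT,w(p,g(a))).round(1),pr(PS,w(p,g(a))).round(1))
print("crop handle centre top",t(376,295),"side",t(390,220))
for nm,s in(("grip.75",g(.75)),("grip.79",g(.79)),("button",(4,120,112)),("y axis",(0,1,0))): print(nm,w(p,s).round(1))
c=onz(*T,pinpoint("chilli_jar","top")[0]["at"],0);print("jar",c)
E
```

```text
[ 5.511582e+02 -7.350900e+00  2.590000e-02 -8.776000e+00]
[[-0.7, 0.6], [-0.1, 0.3], [-1.1, -0.7], [0.5, -0.4], [-0.2, -0.5], [-1.4, -0.6], [-0.2, 0.4], [0.3, -0.4], [4.3, 0.6], [0.5, 1.2]]
[([198.3, 326.5], 0.66), ([174.2, 328.9], 0.47)]
0 [460.8  -9.7 218.3] [326.2 222.3] [349.7 187.2]
0.25 [496.3  -8.8 236.5] [326.  210.7] [340.1 180.1]
0.5 [535.2  -7.8 245.4] [325.6 198.1] [329.5 174.5]
crop handle centre top (325.3333333333333, 198.33333333333331) side (330.0, 173.33333333333331)
grip.75 [575.1  -6.7 244.4]
grip.79 [581.4  -6.6 243.3]
button [552.1 112.7 103.2]
y axis [551.1  -6.4  -8.8]
jar [370.14274965 422.45709814]
```

play_rows:
  rows:
    - [[0.6,0.95,0],[0,0,0.52]]
    - [[0.6,0.95,0],[0,0,0.52]]
    - [[0.6,0.95,0],[0,0,0.52]]
    - [[0.6,0.95,0],[0,0,0.52]]
    - [[0.6,0.95,0],[0,0,0.52]]
    - [[0.6,0.95,0],[0,0,0.52]]
    - [[0.6,0.95,0],[0,0,0.52]]
    - [[0.6,0.95,0],[0,0,0.52]]
    - [[0.6,0.95,0],[0,0,0.52]]
    - [[0.6,0.95,0],[0,0,0.52]]
    - [[0.6,0.95,0],[0,0,0.52]]
    - [[0.6,0.95,0],[0,0,0.52]]
  hand: -1

```text
time: 2.95
tool_pos: [392.5, -151.7, 240.9]
tcp_rot: [3.141, 0.0, 1.215]
contact_force: [-0.3, -0.5, 0.8]
grip_width: 0.3
finger_force: 0.0
```

play_rows:
  rows:
    - [[0.5,0.97,0],[0,0,0.52]]
    - [[0.5,0.97,0],[0,0,0.52]]
    - [[0.5,0.97,0],[0,0,0.52]]
    - [[0.5,0.97,0],[0,0,0.52]]
    - [[0.5,0.95,0],[0,0,0.5]]
    - [[0,0,0],[0,0,0]]
    - [[0,0,0],[0,0,0]]

```text
time: 3.82
tool_pos: [466.7, -8.1, 240.6]
tcp_rot: [-3.141, 0.0, 1.573]
contact_force: [0.0, -0.4, -0.2]
grip_width: 0.5
finger_force: 0.0
```

play_rows:
  rows:
    - [[0.5,0,0],[0,0,0]]
    - [[0.5,0,0],[0,0,0]]
    - [[0.3,0,0],[0,0,0]]
    - [[0.3,0,0],[0,0,0]]
    - [[0.2,0,0],[0,0,0]]
    - [[0,0,0],[0,0,0]]

```text
time: 4.58
tool_pos: [519.8, -8.3, 241.0]
tcp_rot: [-3.139, 0.0, 1.572]
contact_force: [-5.4, 0.2, 4.4]
grip_width: 0.3
finger_force: 3.2
```

```bash
python3 - <<'E'
from h import *
c,K=cam("side"); cv2.imwrite("pics/s1.png",cv2.resize(c["frame"][100:260,240:440,::-1],None,fx=3.5,fy=3.5,interpolation=2))
print(get_obs()["contact_force"])
E
```

```text
[-5.55420768  0.47107403  4.31343964]
```

View pics/s1.png

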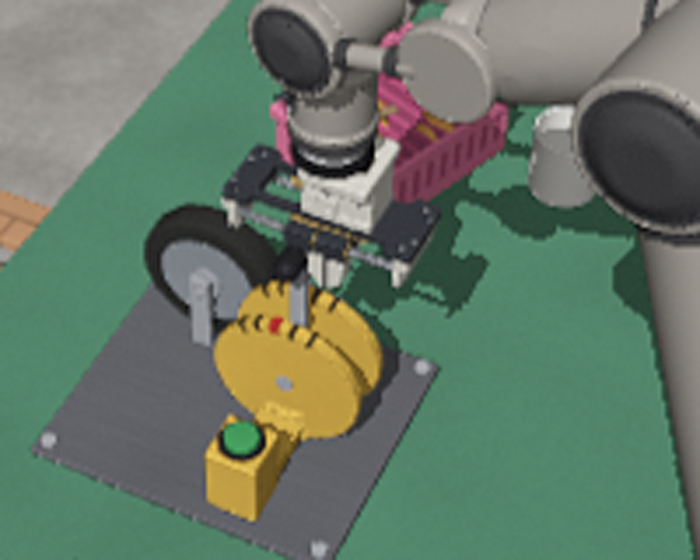

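play_rows:
  rows:
    - [[0.25,0,0],[0,0,0]]
    - [[0.25,0,0],[0,0,0]]
    - [[0.25,0,0],[0,0,0]]
    - [[0.25,0,0],[0,0,0]]
    - [[0.25,0,0],[0,0,0]]
    - [[0.2,0,0],[0,0,0]]
    - [[0,0,0],[0,0,0]]
    - [[0,0,0],[0,0,0]]

```text
time: 5.62
tool_pos: [561.1, -7.5, 239.0]
tcp_rot: [-3.132, -0.002, 1.573]
contact_force: [-9.1, 2.4, -2.4]
grip_width: 0.4
finger_force: 4.6
```

```bash
cat > s.py <<'E'
from h import *
import sys
c,K=cam("side"); cv2.imwrite(f"pics/{sys.argv[1]}.png",cv2.resize(c["frame"][120:230,260:400,::-1],None,fx=5,fy=5,interpolation=2))
for n in("side","top"):
    if n=="top": capture(n)
    print(n,[(x["at"],x["p"]) for x in pinpoint("lever_grip",n)])
M=P(c,K)
for a in(0,.25,.5,.75,.85,1.0):
    l=a-.6; X=np.array([551.2+160*np.sin(l),-7,86+160*np.cos(l),1]); v=M@X; w=P(*cam("top"))@X if 0 else None
    print(a,X[:3].round(),(v[1]/v[2]).round(1),(v[0]/v[2]).round(1))
print(get_obs()["contact_force"])
E
python3 s.py s2
```

```text
side [([167.6, 313.4], 0.47)]
top []
0 [461.  -7. 218.] 187.8 349.4
0.25 [496.  -7. 236.] 180.5 339.9
0.5 [535.  -7. 245.] 174.7 329.3
0.75 [575.  -7. 244.] 171.0 318.7
0.85 [591.  -7. 241.] 170.1 314.5
1.0 [614.  -7. 233.] 169.5 308.6
[-8.52266658  2.77598923 -2.39156179]
```

View pics/s2.png

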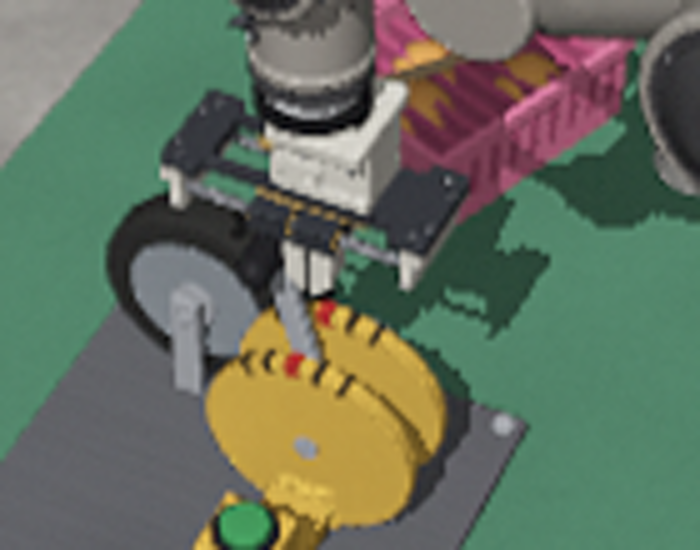

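The shaft at about (303,338) is just past the midpoint of the two red marks (310,338), so the lever is roughly at 0.85. I'll back off gently.

play_rows:
  rows:
    - [[-0.2,0,0],[0,0,0]]
    - [[-0.2,0,0],[0,0,0]]
    - [[-0.3,0,0],[0,0,0]]
    - [[-0.5,0,0],[0,0,0]]
    - [[-0.8,0,0],[0,0,0]]
    - [[-1,0,0],[0,0,0]]
    - [[0,0,0],[0,0,0]]
    - [[0,0,0],[0,0,0]]
    - [[0,0,0],[0,0,0]]
    - [[0,0,0],[0,0,0]]
    - [[0,0,0],[0,0,0]]

```text
time: 7.2
tool_pos: [474.7, -7.7, 240.6]
tcp_rot: [-3.141, -0.0, 1.573]
contact_force: [-0.2, -0.2, -0.3]
grip_width: 0.6
finger_force: 0.0
```

```bash
python3 s.py s3
```

```text
side [([166.7, 316.4], 0.66)]
top [([184.9, 325.6], 0.59)]
0 [461.  -7. 218.] 187.8 349.4
0.25 [496.  -7. 236.] 180.5 339.9
0.5 [535.  -7. 245.] 174.7 329.3
0.75 [575.  -7. 244.] 171.0 318.7
0.85 [591.  -7. 241.] 170.1 314.5
1.0 [614.  -7. 233.] 169.5 308.6
[0.42695316 1.13208562 0.79902106]
```

View pics/s3.png

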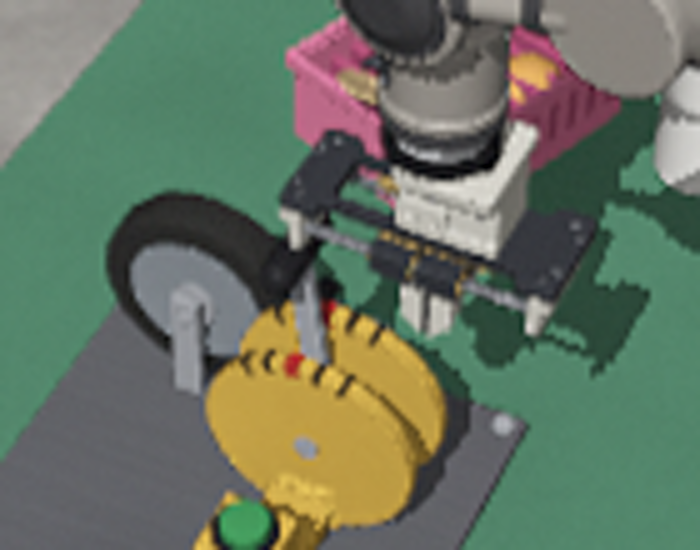

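The lever holds in the third notch: handle at (166.7,316.4), shaft on the red mark, robot clear. Now I'll go to the button.

play_rows:
  rows:
    - [[0,1,0],[0,0,0]]
    - [[0,1,0],[0,0,0]]
    - [[0.2,1,0],[0,0,0]]
    - [[0.8,1,0],[0,0,0]]
    - [[0.8,0,-0.5],[0,0,0]]
    - [[0.8,0,-1],[0,0,0]]
    - [[0,0,-1],[0,0,0]]
    - [[0,0,-0.8],[0,0,0]]
    - [[0,0,0],[0,0,0]]
    - [[0,0,0],[0,0,0]]

```text
time: 8.65
tool_pos: [553.1, 112.3, 142.8]
tcp_rot: [3.14, -0.0, 1.573]
contact_force: [0.5, -1.0, 0.4]
grip_width: 0.3
finger_force: 0.0
```

```bash
python3 - <<'E'
from h import *
o=get_obs()
R=cv2.Rodrigues
from scipy.spatial.transform import Rotation as Ro
c,K=cam("wrist"); H=np.array(c["hand_eye"]); 
r=pinpoint("button_top","wrist"); print([(x["at"],x["p"]) for x in r],o["tool_pos"])
T=np.eye(4);T[:3,:3]=Ro.from_euler("xyz",o["tcp_rot"]).as_matrix();T[:3,3]=o["tool_pos"];W=T@H
for x in r[:1]:
    d=W[:3,:3]@np.linalg.solve(K,[x["at"][1],x["at"][0],1])
    for z in(103,112): print(z,(W[:3,3]+d*(z-W[2,3])/d[2]).round(1))
cv2.imwrite("pics/w4.png",c["frame"][:,:,::-1])
c,K=cam("side"); r=pinpoint("button_top","side"); print([(x["at"],x["p"]) for x in r])
im=c["frame"][120:260,240:400,::-1]; cv2.imwrite("pics/s4.png",cv2.resize(im,None,fx=4,fy=4,interpolation=2))
E
```

```text
[([230.8, 317.6], 0.63)] [553.09775399 112.32089387 142.75845052]
103 [553.7 109.3 103. ]
112 [553.7 113.2 112. ]
[([224.5, 309.9], 0.39)]
```

View pics/s4.png

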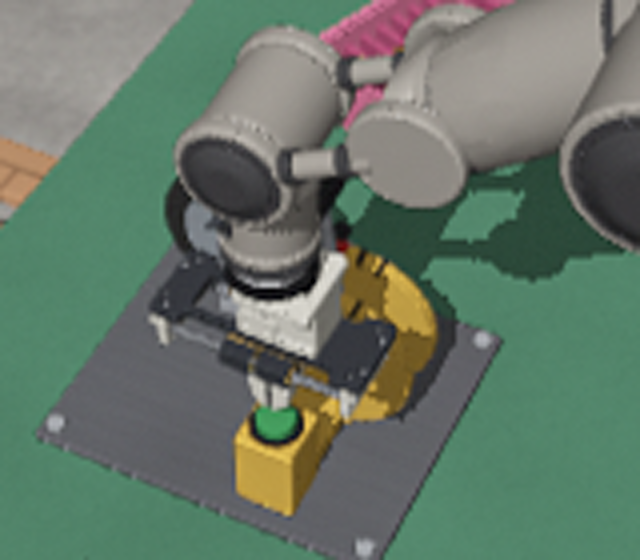

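View pics/w4.png

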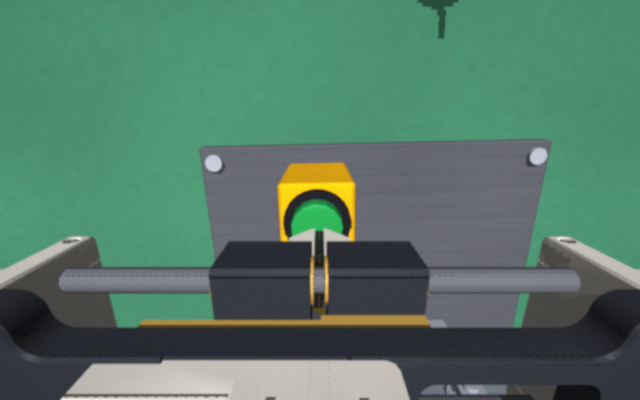

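play_rows:
  rows:
    - [[0,0,-0.4],[0,0,0]]
    - [[0,0,-0.2],[0,0,0]]
    - [[0,0,-0.1],[0,0,0]]
    - [[0,0,0],[0,0,0]]

```text
time: 9.35
tool_pos: [552.2, 112.3, 120.6]
tcp_rot: [-3.141, 0.0, 1.573]
contact_force: [-1.9, 0.2, 4.4]
grip_width: 0.5
finger_force: 2.0
```

play_rows:
  rows:
    - [[0,0,-0.15],[0,0,0]]
    - [[0,0,0],[0,0,0]]

```text
time: 9.6
tool_pos: [552.4, 112.3, 116.3]
tcp_rot: [3.142, -0.0, 1.573]
contact_force: [-1.6, 0.5, 4.7]
grip_width: 0.2
finger_force: 2.4
```

play_rows:
  rows:
    - [[0,0,-0.2],[0,0,0]]
    - [[0,0,-0.1],[0,0,0]]
    - [[0,0,0],[0,0,0]]
    - [[0,0,0],[0,0,0]]

```text
time: 10.1
tool_pos: [552.8, 112.6, 115.1]
tcp_rot: [3.136, -0.0, 1.574]
contact_force: [-23.1, -1.3, 60.2]
grip_width: 0.2
finger_force: 30.2
```

play_rows:
  rows:
    - [[0,0,0.12],[0,0,0]]
    - [[0,0,0],[0,0,0]]
    - [[0,0,0],[0,0,0]]
    - [[0,0,0],[0,0,0]]
    - [[0,0,0],[0,0,0]]
    - [[0,0,0],[0,0,0]]
    - [[0,0,0],[0,0,0]]
    - [[0,0,0],[0,0,0]]
    - [[0,0,0],[0,0,0]]
    - [[0,0,0],[0,0,0]]

```text
time: 11.35
tool_pos: [552.8, 112.6, 115.3]
tcp_rot: [3.138, -0.0, 1.574]
contact_force: [-12.3, 0.1, 35.6]
grip_width: 0.4
finger_force: 17.5
```

```bash
python3 - <<'E'
from h import *
for n in("side","top"):
    c,K=cam(n); print(n,[(x["at"],x["p"]) for x in pinpoint("lever_grip",n)])
    if n=="side": cv2.imwrite("pics/s5.png",cv2.resize(c["frame"][120:260,240:400,::-1],None,fx=4,fy=4,interpolation=2))
E
```

```text
side [([185.1, 349.9], 0.53), ([303.7, 239.9], 0.39)]
top [([221.7, 324.7], 0.62), ([161.4, 339.8], 0.56)]
```

View pics/s5.png

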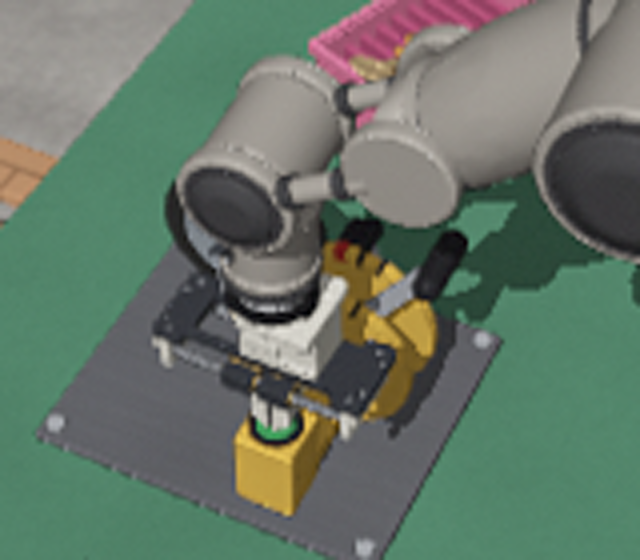

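The lever is fully off: its handle is at (185,350), where (188,349) was predicted for 0 rad. Now I'll raise off the button.

play_rows:
  rows:
    - [[0,0,0.4],[0,0,0]]
    - [[0,0,0.6],[0,0,0]]
    - [[0,0,1],[0,0,0]]
    - [[0,0,1],[0,0,0]]
    - [[0,0,0],[0,0,0]]
    - [[0,0,0],[0,0,0]]
    - [[0,0,0],[0,0,0]]

```text
time: 12.42
tool_pos: [551.9, 112.2, 199.4]
tcp_rot: [-3.139, 0.0, 1.573]
contact_force: [-0.5, -0.1, -0.6]
grip_width: 0.3
finger_force: 0.0
```

```bash
python3 - <<'E'
from h import *
for n in("side","top"):
    c,K=cam(n); print(n,[(x["at"],x["p"]) for q in("lever_grip","button_top") for x in pinpoint(q,n)])
print(get_obs()["contact_force"],get_obs()["tool_pos"])
print(bot.close_job())
E
```

```text
side [([183.7, 349.9], 0.84), ([223.7, 313.0], 0.49)]
top [([220.0, 324.7], 0.88), ([192.0, 318.3], 0.15)]
[ 0.38350975 -0.40834131 -0.7230594 ] [552.43458893 112.22361961 200.51375373]
the job is handed in; nothing more can be done
None
```

The lever held untouched in the red third notch, then sprang fully back to off with the button pressed; I lifted off the button, never went near the lantern, jar, mug or basket, and handed the job in at about 12.5 s (no verdict was shown).

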